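# Slide the chisel-holder carriage onto the sharpening jig's dovetail and clamp it

## Robot

A 7-joint arm with a two-finger parallel gripper is mounted at the origin on the work surface. World frame = base frame: x ahead of the robot, y to its left, z up, the work surface at z = 0. Lengths are in m, angles in rad, forces in N, time in s.
With the tool pointing down it reaches from about 0.4 to 0.85 m from the base axis. Payload 10.4 kg.
Tool frame: the origin (TCP) lies midway between the tips of the shut fingers; the grasp point (between the pads) lies 19 mm behind it; z points along the fingers, y is the line along which they close (so a half turn about z gives the same grasp; the last joint's range is limited). The gripper opens to 87 mm and grips with 3 to 60 N. Pads are 19 mm wide; open, the fingers measure 117 mm over their backs; the gripper's body (75 mm by 190 mm) begins 51 mm behind the grasp point.
Start: joints at [-1.257, 0.332, -0.065, 1.46, 0.022, 1.35, -0.088], TCP at [0.207, 0.59, 0.223] pointing down, gripper open.
Joint ranges: [-2.6, 2.6], [-0.5, 2.12], [-1.47, 1.34], [0.16, 2.42], [-1.27, 4.41], [0.06, 2.06], [-2.6, 2.6]. Speed limits (rad/s): [2.22, 2.22, 2.79, 2.79, 3.14, 3.14, 3.14].

## Interface

Orientations are given as a unit quaternion [x, y, z, w].
In Python, from bench import r gives the robot as it stands.
- The arm moves only by the tool arm_command, never from a script. Its argument "moves" is one flat list of numbers, 4 for each row, row after row: the shift along the tool's x, y, z in cm, then the turn about the tool's z in degrees. A call has 1 to 12 rows; each row shifts and turns the commanded pose from where the row before left it, along the tool's axes as they then stand; what a row does not reach is not made up. A row lasts 1/12 s, in which the tool goes at most 41.7 mm and 7.16 degrees, less where a joint would pass 70% of its speed; a pose out of reach is approached as far as the arm can. A call with a gripper value outside its range is refused whole. "fingers" is the opening in per cent of the stroke, from 0 (shut) to 100 (fully open), set as the call begins (left out, the last holds). The fingers move at their own pace and stop on an object; "squeeze" is the grip in N (left out, the last holds). Time passes only in rows, so rows that do not move let the fingers close. It gives the time, the measured TCP pose, the force, the opening and the grip force at its end, in the units of the state.
- r.read_state(): the state, without advancing time (a new reading comes with each control period).
- r.camera(name): name is "scene" or "top"; returns the picture (480x640x3 uint8, red, green, blue); there is no depth.
- r.camera_info(name): a dict with "fx", "fy", "cx", "cy" (pixels), "origin" and "attitude" of the camera in the world. Camera axes: x right, y up, looking along -z (the intrinsics and any distortion apply to the point x, -y, -z); pixel columns grow to the right and rows downward; lengths in m; the calibration is good to about 2 mm. A picture is of the moment at which its call begins. camera_info takes no time and is no camera call.
- r.close_job(): hands the job in; it is judged then, once.
The state is a dict: "time": time; "joint_positions": joint angles; "joint_vel": joint speeds; "joint_torque": joint torques, N m; "ee_pos": TCP position; "eef_rot": TCP orientation; "ft_force": force on the tool from outside, world axes, zero at the start; "torque": the same for the moment, N m; "width": finger opening in m; "grip_force": force on a finger pad.
Only numpy, scipy, OpenCV 4.12 (cv2) and the standard library are available. Lean on these libraries where they do the work, as an engineer would, in place of code of your own. Each camera call takes 0.05 s, during which the arm holds its last target. There are 200 camera calls.

## Task

Slide the loose chisel-holder carriage onto the dovetail rail from the rail's tapered end, with its clamp knob on the robot's side, until it sits fully home against the stop without ramming it. Then turn its side clamp knob clockwise until the carriage is firmly clamped, without forcing the knob, and let go. Leave the other things on the bench alone.

Things in the scene. Friction and masses are not known exactly. Their poses are not given: they have to be found in the camera images.
- carriage_block (a point): Grip point of the loose carriage: centre of the hardwood block (34 mm along x, 26 along y, 46 high) on its aluminium plate (100 x 76 x 10 mm), 52 mm above its underside, 23 above the plate, 6 mm to -y of its centre line. +x: the way it slides onto the rail, +y: knob side, z up. Two cheeks hang 19 mm below the plate and hook under the dovetail, 1.5 mm play each side. About 0.5 kg.
- carriage_front (a point): Middle of the carriage plate's leading (+x) end face, on its centre line, the face that meets the stop: from the block's centre 50 mm to +x, 6 mm to +y, 28 mm down. Axes as the carriage's.
- knob_grip (a point): Centre of the grip of the black clamp knob, on its upright axis, from the block centre 48 mm to the carriage's +y, 2.5 mm up. The grip is a bar 13 mm thick (this point's x), 40 long (its y), 34 high (up to 14 above the point); the ear is 25 mm below, the block's side 35 mm from the axis: open the fingers only a little. The point turns with the knob; at 0 rad the bar lies along the carriage's y.
- rail: Aluminium dovetail rail on a fixed board 300 x 130 x 18 mm. Origin on the bench under its middle; +x along the slide, tapered entry end to stop; +y to the robot's side. Dovetail x = -110 to 110 mm, z = 30 to 50, 51 wide on top, 28 below. A 31 mm wide nose runs on to x = -140, tapering to 18. Carriage riding on it: underside at z = 31 mm, block centre at 83 and y = -6, 2 mm lift play.
- rail_entry (a point): Tip of the rail's tapered nose, in the middle, at the height of the rail's top (50 mm). Axes as the rail's.
- stop_face (a point): Middle of the face of the fixed steel stop bar (62 mm wide, 8 mm high, 20 mm deep) across the rail's top, the face that looks to the entry end; 4 mm above the rail's top. Axes as the rail's. Home: the carriage's front face touches it.
- chisel_wide: Bystander: chisel with blue handle, 240 mm, near the robot. Origin at the handle's end by the blade, on the bench.
- chisel_long: Bystander: chisel with blue handle, 260 mm, far side. Origin at the handle's end by the blade, on the bench.
- drum: Bystander: wooden sanding drum, 90 mm across, 50 mm high. Origin under its centre.
- offcut: Bystander: wood offcut 120 x 45 x 30 mm. Origin under its centre.
- stone: Bystander: grey honing stone 180 x 60 x 25 mm. Origin under its centre.
- jar: Bystander: glass jar, 68 mm across, 75 mm high. Origin under its centre.
- square: Bystander: try square, wooden stock 110 mm, steel blade 150 mm. Origin under the stock's centre.
- stop: The fixed stop bar itself; origin on the rail's top in the middle of the face that looks to the entry end.
- knob (a joint): Clamp knob's angle, rad: 0 fully loose, grows clockwise seen from above, at most 2.0; starts at 0.15 to 0.35. Turns easily until its cam meets a sprung strip in the rail's edge. The cam then draws the carriage up to 3 mm sideways to the knob's side with a few newtons: a hand that holds the knob still feels this push and takes it, so follow or let go and grip again. It stays where it is left.
- knob_foot (a point): Where the knob's axis meets the ear's top, 42 mm to +y of the carriage's centre line; axes as the carriage's. Cam below: reach from the axis to the strip 21.7 + 6 sin(angle - 0.9) mm. It bites, with the carriage 1.5 mm to +y of the rail's centre line, between 0.9 and 1.5 rad, as the strip's set varies: feel for it. Then each 0.1 rad adds some 25 N of grip; firm is 40 to 100 N, over 130 forces it.
Not all that is in view belongs to the job. What is shaped like the part that bears carriage_block but yellow is not meant.

How it is judged:
On the way, in this order (a step that is already met when the one before it is completed fails the run):
1. the carriage is on the dovetail and home against the stop (within 3 mm), not yet clamped (x of carriage_front in the frame of stop_face between -0.003 and 0.002 m and y of carriage_front in the frame of stop_face between -0.004 and 0.004 m and z of carriage_front in the frame of stop_face between -0.003 and 0.005 m and angle between the x axis of carriage_front and the x axis of rail, either way round below 0.06 rad and contact force between anything else and rail below 18 N), for 0.2 s.
2. the knob is tightened so that the carriage grips the rail with more than 25 N (x of carriage_front in the frame of stop_face between -0.003 and 0.002 m and y of carriage_front in the frame of stop_face between -0.004 and 0.004 m and z of carriage_front in the frame of stop_face between -0.003 and 0.005 m and angle between the x axis of carriage_front and the x axis of rail, either way round below 0.06 rad and contact force between anything else and rail above 25 N), for 0.2 s.
At the end, for the whole second after the job is handed in: The carriage sits on the dovetail with its front face within 3 mm of the stop (4 mm sideways, 0.06 rad), knob on the robot's side, and still grips the rail with more than 25 N (its weight alone is 5 N) after it is let go (all of step 2); the robot touches nothing.
It fails at once if the stop is rammed (more than 60 N) (contact force between anything else and stop above 60 N).
It fails at once if the knob or the rail is forced (more than 130 N on the rail) (contact force between anything else and rail above 130 N).
It fails at once if the carriage is rammed or jammed on its way (more than 90 N on the rail before it is within 6 mm of the stop) (x of carriage_front in the frame of stop_face below -0.006 m and contact force between anything else and rail above 90 N).
It fails at once if a bystander is moved by more than 30 mm (distance of any of chisel_wide, chisel_long, drum, offcut, stone, jar, square from where it was at the start of the episode above 0.03 m).
It also fails if it takes over 72 s, if anything falls off the work surface, if the arm or the gripper's body presses on something with over 40 N, if the wrist force passes 120 N, or if a joint passes its speed limit or range.

## Working session

There is one attempt and no reset: what is moved stays moved. The work goes in short steps, Python scripts to look and compute and a tool call to move; the robot and the scene stay as the last step left them, time stands still between calls to the robot, and variables do not carry over. Pictures are saved under pics/ and viewed, at most 10 in all, crops included, and the job is handed in when it is done.

Besides the shell and the picture viewer there is one more tool, called after ">>>" as a command line: name --argument value ..., lists and objects as JSON in quotes. arm_command: Moves the arm, as the interface text tells. Its arguments: {"type":"object","properties":{"moves":{"type":"array"},"fingers":{"type":"number"},"squeeze":{"type":"number"}},"required":["moves"]}

```bash
mkdir -p pics
python3 - <<'E'
from bench import r
import cv2
for n in("scene","top"):
    cv2.imwrite(f"pics/{n}0.png",r.camera(n)[:,:,::-1]); print(n,r.camera_info(n))
s=r.read_state();print({k:s[k] for k in("time","ee_pos","eef_rot","ft_force","width")})
E
```

```text
scene {'fx': 519.8193468526986, 'fy': 519.8193468526986, 'cx': 322.23362995202007, 'cy': 241.59284962967945, 'origin': array([0.93300121, 0.36586796, 1.07945624]), 'attitude': array([0.10563363, 0.23926267, 0.8937891 , 0.36432945])}
top {'fx': 578.8800880444354, 'fy': 578.8800880444354, 'cx': 317.8097496009257, 'cy': 235.84187833588774, 'origin': array([ 0.37604451, -0.02852576,  1.62412937]), 'attitude': array([-0.03530978,  0.03318944,  0.71269442, -0.69979879])}
{'time': 0.1, 'ee_pos': array([0.2064573 , 0.58957436, 0.22184859]), 'eef_rot': array([ 1.67601100e-01,  9.85854710e-01, -5.98496511e-04, -6.68283486e-05]), 'ft_force': array([-0.56546225,  0.00750484,  0.06281436]), 'width': 0.08717608880137098}
```

View pics/scene0.png

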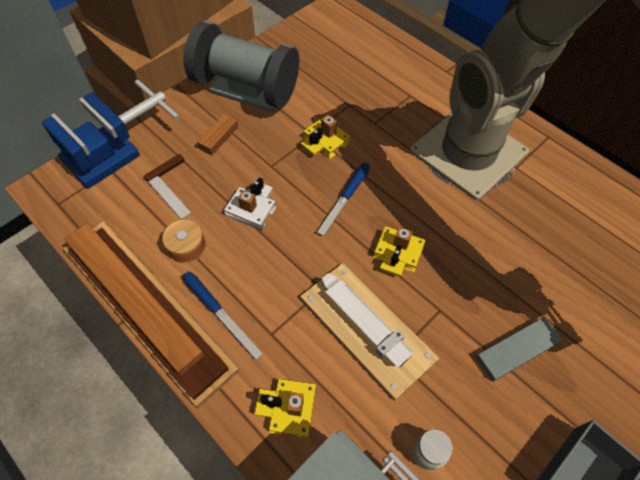

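View pics/top0.png

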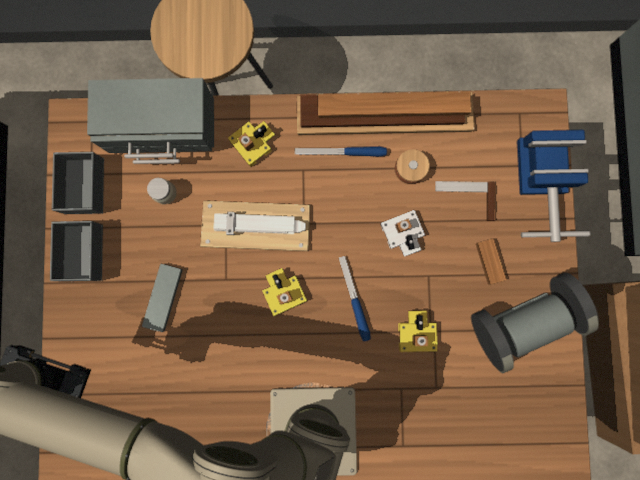

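The unpainted (white/aluminium) carriage at top (404,230) and scene (250,203) fits. The yellow ones at top (252,142), (284,290) and (419,332) are decoys. The rail's taper is at top (308,227) and the stop at (229,223). I'll confirm in enlarged crops.

Run:
```python
import cv2,numpy as np
t=cv2.imread("pics/top0.png");s=cv2.imread("pics/scene0.png")
f=lambda im,x,y,w,h,k:cv2.resize(im[y:y+h,x:x+w],None,fx=k,fy=k,interpolation=cv2.INTER_CUBIC)
a=f(t,376,205,60,60,6.5);b=f(s,218,170,60,60,6.5)
c=f(t,196,196,120,60,6.5);
d=f(s,295,260,150,140,4)
cv2.imwrite("pics/c1.png",np.hstack([a,b])); cv2.imwrite("pics/c2.png",c); cv2.imwrite("pics/c3.png",d)
```

```text
(no output)
```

View pics/c1.png

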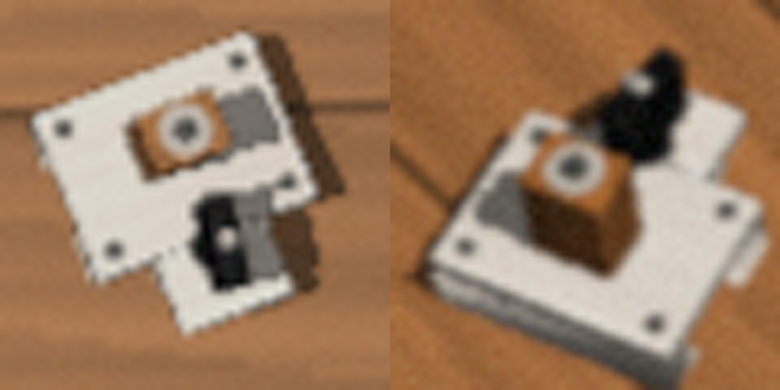

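View pics/c2.png

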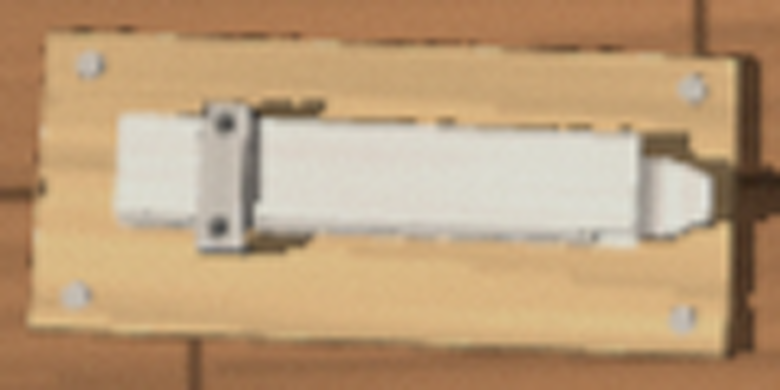

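View pics/c3.png

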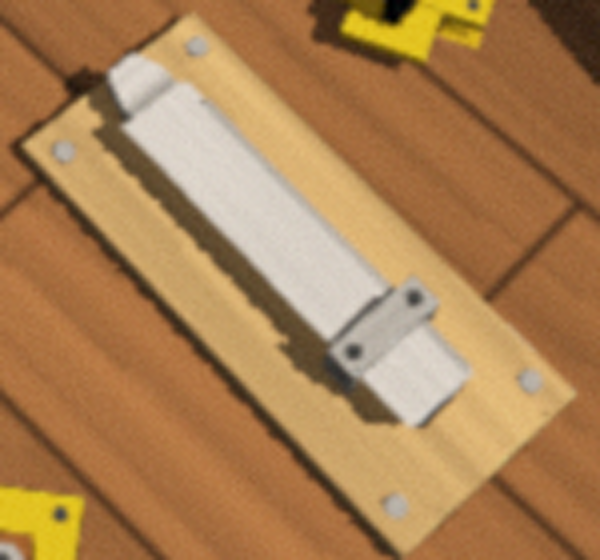

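The unpainted carriage has its front to the left and its knob towards the robot. The ring is at top (404,224.3) and scene (246,195.4). The stop's entry face runs between c2 crop points (250,105) and (245,248), and the taper is at the right. Next I fit poses from both views.

```bash
cat > h.py <<'E'
from bench import r
import numpy as np
from scipy.spatial.transform import Rotation as R
from scipy.optimize import least_squares
I={n:r.camera_info(n) for n in("scene","top")}
def proj(n,P):
    c=I[n];q=R.from_quat(c["attitude"]).inv().apply(np.atleast_2d(P)-c["origin"])
    return np.c_[c["cx"]-c["fx"]*q[:,0]/q[:,2],c["cy"]+c["fy"]*q[:,1]/q[:,2]]
def crop(p,o,k): return (np.array(p,float)+.5)/k-.5+np.array(o)
def tri(ps,pt):
    return least_squares(lambda X:np.r_[proj("scene",X)[0]-ps,proj("top",X)[0]-pt],[.5,0,.05])
def rigid(L,obs,x0):
    # L local pts fn(extra), obs list of (cam,idx array,pix)
    f=lambda v:np.concatenate([(proj(n,R.from_euler('z',v[3]).apply(L(v)[i])+v[:3])-p).ravel() for n,i,p in obs])
    return least_squares(f,x0,loss='soft_l1')
E
python3 - <<'E'
from h import *
# carriage, local origin block centre; plate top z=-23
ly=6
Lc=np.array([[50,44,-23],[50,-32,-23],[-50,-32,-23],[-50,44,-23],[0,0,23]])*1e-3
top=crop([(95,280),(33,117),(250,35),(315,190),(185,128)],(376,205),6.5)
sc=crop(np.array([(762,205),(675,345),(432,258),(530,112),(575,168)])-[390,0],(218,170),6.5)
i=np.arange(5)
s=rigid(lambda v:Lc,[("top",i,top),("scene",i,sc)],[.55,-.2,.05,1.9]);print("carr",s.x,np.degrees(s.x[3]),s.fun.reshape(-1,2).round(1).tolist())
print("ring tri",tri(sc[4],top[4]).x)
print("corner tri",[tri(a,b).x.round(4).tolist() for a,b in zip(sc,top)])
# rail: board corners z18, dovetail entry end corners z50, stop face top edge z58
L=lambda v:np.array([[-150,-65,18],[-150,65,18],[150,-65,18],[150,65,18],[-110,-25.5,50],[-110,25.5,50],[v[4]*1e3,-31,58],[v[4]*1e3,31,58],[110,-25.5,50],[110,25.5,50]])*1e-3
top=crop([(740,57),(728,355),(47,32),(28,325),(640,133),(637,243),(250,105),(245,248),(118,115),(115,220)],(196,196),6.5)
sc=crop([(18,147),(195,12),(402,555),(577,393),(125,128),(195,85),(328,348),(412,278),(412,425),(470,370)],(295,260),4)
i=np.arange(10)
s=rigid(L,[("top",i,top),("scene",i,sc)],[.55,.2,0,1.6,.054]);print("rail",s.x,np.degrees(s.x[3]),s.fun.reshape(-1,2).round(1).tolist())
print("tri",[tri(a,b).x.round(4).tolist() for a,b in zip(sc,top)])
E
```

```text
carr [ 0.55183956 -0.25628238  0.05274761  1.93113771] 110.64604049141258 [[0.3, 0.6], [-0.6, 0.2], [-0.7, -0.4], [-0.1, 1.1], [-0.5, 0.7], [-0.2, -0.7], [-1.5, 1.5], [-0.6, -0.1], [-0.2, -0.6], [-0.2, 0.2]]
ring tri [ 0.55238413 -0.25651552  0.07705831]
corner tri [[0.4942, -0.2239, 0.0291], [0.5622, -0.1973, 0.0357], [0.5979, -0.2934, 0.0264], [0.53, -0.3177, 0.0301], [0.5524, -0.2565, 0.0771]]
rail [ 0.56508573  0.15160369 -0.00288893  1.51264283  0.05425677] 86.66805007176245 [[-0.4, 0.2], [-0.5, 0.5], [-0.4, -0.1], [-0.3, 0.9], [-0.4, 0.4], [-0.8, 1.9], [-0.4, -0.0], [-0.9, 0.5], [-0.0, 0.0], [-0.7, 2.3], [0.0, -0.2], [-1.2, -0.1], [-0.5, 0.7], [-0.7, -0.0], [-1.3, 0.3], [-1.5, -2.7], [-0.9, 0.7], [-0.6, -0.6], [-1.1, 1.1], [1.8, -1.1]]
tri [[0.6215, -0.0025, 0.0135], [0.4911, 0.0064, 0.0159], [0.6376, 0.2969, 0.0163], [0.51, 0.3054, 0.0188], [0.5833, 0.0412, 0.0492], [0.5357, 0.0458, 0.0419], [0.5979, 0.2038, 0.057], [0.5375, 0.2077, 0.0528], [0.5956, 0.26, 0.0523], [0.5516, 0.2616, 0.0491]]
```

>>> arm_command --moves '[-2.5,-2.85,0,0,-2.5,-2.85,0,0,-2.5,-2.85,0,0,-2.5,-2.85,0,0,-2.5,-2.85,0,0,-2.5,-2.85,0,0,-2.5,-2.85,0,0,-2.5,-2.85,0,0,-2.5,-2.85,0,0,-2.5,-2.85,0,0,-2.5,-2.85,0,0,-2.5,-2.85,0,0]' --fingers 100

```text
time: 1.1
ee_pos: [0.3768, 0.166, 0.2224]
eef_rot: [0.168, 0.986, 0.0, -0.0]
ft_force: [0.4, -0.2, 0.2]
width: 0.087
grip_force: 0.0
```

>>> arm_command --moves '[-2.5,-2.85,0,0,-2.5,-2.85,0,0,-2.5,-2.85,0,0,-2.5,-2.85,0,0,-2.5,-2.85,0,0,-2.5,-2.85,0,0,-2.5,-2.85,0,0,-2.5,-2.85,0,0,-2.5,-2.85,0,0,-2.5,-2.85,0,0,-2.5,-2.85,0,0,-2.5,-2.85,0,0]'

```text
time: 2.1
ee_pos: [0.5474, -0.2553, 0.2221]
eef_rot: [0.167, 0.986, 0.0, -0.0]
ft_force: [1.0, 0.7, 0.3]
width: 0.0872
grip_force: 0.0
```

>>> arm_command --moves '[0,0,0,7,0,0,0,7,0,0,0,7,0,0,0,7,0,0,0,7,0,0,0,7,0,0,0,7,0,0,0,7,0,0,0,7,0,0,0,7]'

```text
time: 2.93
ee_pos: [0.5467, -0.2537, 0.2222]
eef_rot: [0.705, 0.709, -0.0, -0.0]
ft_force: [0.1, 0.2, -0.3]
width: 0.0872
grip_force: 0.0
```

>>> arm_command --moves '[0,0,0,7,0,0,0,7,0,0,0,7,0,0,0,7,0,0,0,7,0,0,0,7,0,0,0,7,0,0,0,7,0,0,0,7,0,0,0,7]'

```text
time: 3.77
ee_pos: [0.5467, -0.2537, 0.2221]
eef_rot: [0.984, 0.177, -0.0, -0.0]
ft_force: [-0.3, -0.4, -0.4]
width: 0.0867
grip_force: 0.0
```

```bash
cat >> h.py <<'E'
def delta(p,yaw=None):
    "shift (cm) in tool axes and turn (deg) to put TCP at p, tool y at yaw deg"
    s=r.read_state();q=R.from_quat(s["eef_rot"]);d=q.inv().apply(np.array(p)-s["ee_pos"])*100
    y=q.apply([0,1,0]);a=np.degrees(np.arctan2(y[1],y[0]))
    t=None if yaw is None else round(-((yaw-a+180)%360-180),2)
    print("t",round(s["time"],2),"tcp",s["ee_pos"].round(4),"yaw",a.round(2),"toolz",q.apply([0,0,1]).round(3),"| move",d.round(2),"turn",t,"F",s["ft_force"].round(1),"w",round(s["width"],4),"j",s["joint_positions"].round(2))
E
python3 -c "
from h import *
delta([.5522,-.2564,.037],-69.35)"
```

```text
t 3.77 tcp [ 0.5467 -0.2537  0.2221] yaw -69.63 toolz [-0.001  0.    -1.   ] | move [ 0.43  0.46 18.51] turn -0.28 F [-0.3 -0.4 -0.4] w 0.0867 j [-0.54  0.57  1.29  1.57 -0.55  1.42 -0.43]
```

>>> arm_command --moves '[0.43,0.46,3,-0.3,0,0,3,0,0,0,3,0,0,0,3,0,0,0,2.5,0,0,0,2,0,0,0,1,0,0,0,1,0,0,0,0,0]'

```text
time: 4.52
ee_pos: [0.5519, -0.2563, 0.0362]
eef_rot: [0.983, 0.182, -0.001, -0.0]
ft_force: [-0.5, 0.2, -0.5]
width: 0.0868
grip_force: 0.0
```

```bash
python3 -c "
from h import *
delta([.5522,-.2564,.037],-69.35)
import cv2
a=r.camera('top')[190:280,360:450,::-1];b=r.camera('scene')[150:240,205:295,::-1]
cv2.imwrite('pics/g1.png',cv2.resize(np.hstack([a,b]),None,fx=4,fy=4,interpolation=cv2.INTER_CUBIC))"
```

```text
t 4.52 tcp [ 0.5519 -0.2563  0.0362] yaw -68.99 toolz [-0.002  0.001 -1.   ] | move [ 0.02  0.02 -0.08] turn 0.36 F [-0.5  0.2 -0.5] w 0.0868 j [-0.42  0.75  1.08  1.74 -0.73  1.12 -0.31]
```

View pics/g1.png

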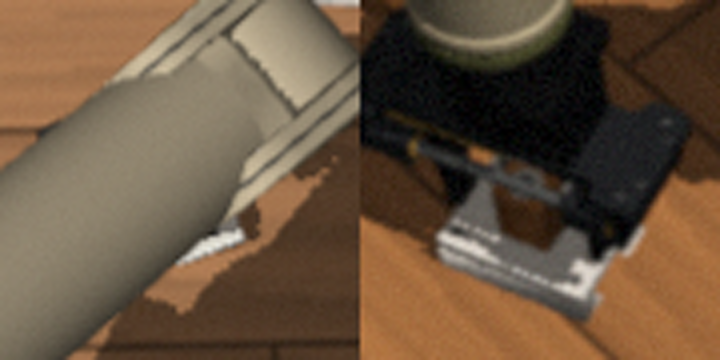

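The scene half shows the fingers astride the block, one at crop (470,190) and one at (600,230), clear of the plate. I close now.

>>> arm_command --moves '[0,0,0,0,0,0,0,0,0,0,0,0,0,0,0,0,0,0,0,0,0,0,0,0,0,0,0,0,0,0,0,0,0,0,0,0,0,0,0,0]' --fingers 0 --squeeze 35

```text
time: 5.45
ee_pos: [0.5524, -0.2567, 0.0375]
eef_rot: [0.983, 0.182, 0.0, -0.0]
ft_force: [0.2, -0.1, -0.2]
width: 0.0338
grip_force: 35.1
```

```bash
python3 -c "
from h import *
delta([.5522,-.2564,.037],-69.35)"
```

```text
t 5.45 tcp [ 0.5524 -0.2567  0.0375] yaw -69.0 toolz [-0.  0. -1.] | move [-0.01 -0.03  0.05] turn 0.35 F [ 0.2 -0.1 -0.2] w 0.0338 j [-0.42  0.74  1.09  1.74 -0.73  1.12 -0.31]
```

>>> arm_command --moves '[0,0,-0.5,0,0,0,-1.5,0,0,0,-2,0,0,0,-2,0,0,0,-1.5,0,0,0,-0.5,4,0,0,0,5,0,0,0,5,0,0,0,5,0,0,0,4,0,0,0,1.3,0,0,0,0]'

```text
time: 6.45
ee_pos: [0.5524, -0.2566, 0.1179]
eef_rot: [1.0, -0.029, -0.0, 0.0]
ft_force: [-0.4, 0.1, -5.1]
width: 0.0338
grip_force: 35.1
```

```bash
python3 -c "
from h import *
delta([.5577,-.0783,.0695],-93.33)"
```

```text
t 6.45 tcp [ 0.5524 -0.2566  0.1179] yaw -93.27 toolz [-0. -0. -1.] | move [ -0.49 -17.83   4.84] turn 0.06 F [-0.4  0.1 -5.1] w 0.0338 j [-0.51  0.72  1.25  1.68 -0.71  1.28 -0.73]
```

>>> arm_command --moves '[-0.1,-1.8,0,0,-0.1,-3,0,0,-0.1,-3,0,0,-0.1,-3,0,0,-0.1,-3,0,0,0,-3,1,0,0,-1,1.4,0,0,0,1.4,0,0,0,1,0,0,0,0,0,0,0,0,0]'

```text
time: 7.37
ee_pos: [0.5572, -0.0804, 0.0695]
eef_rot: [1.0, -0.03, -0.0, 0.0]
ft_force: [-0.0, -0.6, -4.1]
width: 0.0336
grip_force: 35.1
```

```bash
python3 -c "
from h import *
delta([.5577,-.0783,.0695],-93.33)
import cv2
b=r.camera('scene')[190:310,240:400,::-1]
cv2.imwrite('pics/p1.png',cv2.resize(b,None,fx=5,fy=5,interpolation=cv2.INTER_CUBIC))"
```

```text
t 7.37 tcp [ 0.5572 -0.0804  0.0695] yaw -93.4 toolz [-0.001 -0.001 -1.   ] | move [ 0.04 -0.21  0.  ] turn -0.07 F [-0.  -0.6 -4.1] w 0.0336 j [-0.86  0.68  1.24  1.84 -0.71  1.15 -1.  ]
```

View pics/p1.png

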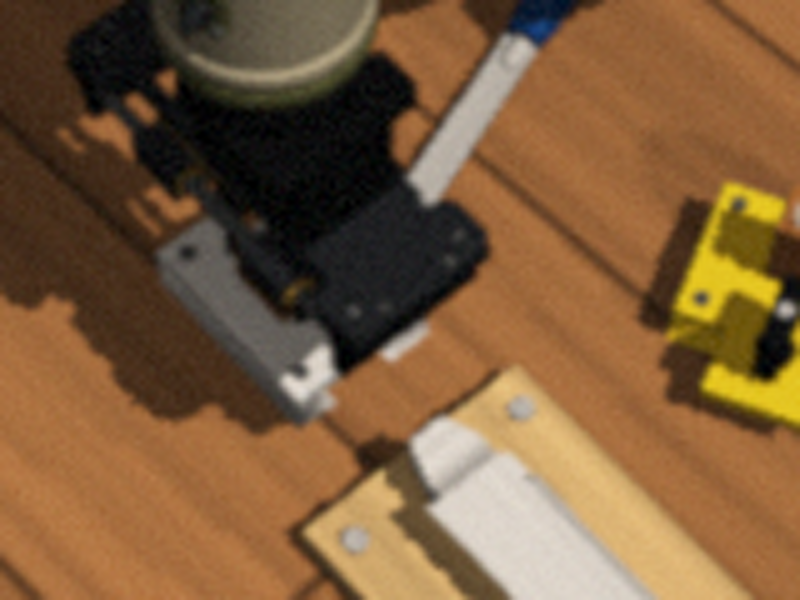

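The scene crop shows the carriage hanging short of the rail. The plate's far top edge runs from (158,258) to about (283,380), the nose is at (440,440), and the dovetail's far entry corner is at (428,507). I compare these with the prediction.

Run:
```python
from h import *
s=r.read_state();p=s["ee_pos"]+[0,0,.0145]
C=R.from_euler('z',86.6,degrees=True)
Lc=np.array([[-50,-32,-23],[50,-32,-23],[50,-32,-33],[50,-22,-52]])*1e-3
f=lambda P:((proj("scene",P)-[240,190]+.5)*5-.5).round(0).tolist()
print("carr",f(C.apply(Lc)+p))
Q=R.from_euler('z',86.67,degrees=True)
Lr=np.array([[-110,-25.5,50],[-110,25.5,50],[-150,-65,18],[-150,65,18],[-140,-9,50],[-110,-15.5,50]])*1e-3
print("rail",f(Q.apply(Lr)+[.5651,.1516,-.0015]))
# sensitivity: px per mm along rail y, z
print(f(np.array([p,p+[.01,0,0],p+[0,0,.01]])))
```

```text
carr [[154.0, 253.0], [295.0, 402.0], [296.0, 412.0], [314.0, 418.0]]
rail [[425.0, 510.0], [511.0, 441.0], [298.0, 531.0], [513.0, 363.0], [408.0, 441.0], [442.0, 497.0]]
[[277.0, 260.0], [261.0, 273.0], [276.0, 248.0]]
```

>>> arm_command --moves '[0.04,-0.6,0,-0.07,0,-0.6,0,0,0,-0.6,0,0,0,-0.6,0,0,0,-0.6,0,0,0,-0.6,0,0,0,-0.6,0,0,0,-0.6,0,0,0,-0.5,0,0,0,-0.4,0,0,0,-0.3,0,0]'

```text
time: 8.33
ee_pos: [0.5615, -0.0183, 0.0695]
eef_rot: [1.0, -0.028, -0.0, -0.0]
ft_force: [0.4, -0.4, -3.9]
width: 0.0339
grip_force: 35.1
```

>>> arm_command --moves '[0,-0.3,0,0,0,-0.4,0,0,0,-0.4,0,0,0,-0.4,0,0,0,-0.3,0,0,0,0,0,0]'

```text
time: 8.83
ee_pos: [0.5626, 0.0001, 0.0695]
eef_rot: [1.0, -0.028, -0.0, -0.0]
ft_force: [-0.1, 0.1, -5.7]
width: 0.0337
grip_force: 35.1
```

```bash
python3 -c "
from h import *
delta([.5711+.0041*.0581,.1513+.0041*.998,.0695],-93.33)"
```

```text
t 8.83 tcp [5.626e-01 1.000e-04 6.950e-02] yaw -93.17 toolz [-0.  0. -1.] | move [ 1.000e-02 -1.556e+01  0.000e+00] turn 0.16 F [-0.1  0.1 -5.7] w 0.0337 j [-1.01  0.69  1.25  1.84 -0.72  1.16 -1.14]
```

>>> arm_command --moves '[0,-0.3,0,0.16,0,-0.5,0,0,0,-0.5,0,0,0,-0.5,0,0,0,-0.5,0,0,0,-0.5,0,0,0,-0.5,0,0,0,-0.5,0,0]'

```text
time: 9.5
ee_pos: [0.5647, 0.0377, 0.0695]
eef_rot: [1.0, -0.029, -0.0, -0.0]
ft_force: [-0.9, -0.2, -4.2]
width: 0.0335
grip_force: 35.1
```

>>> arm_command --moves '[0,-0.5,0,0,0,-0.5,0,0,0,-0.5,0,0,0,-0.5,0,0,0,-0.5,0,0,0,-0.5,0,0,0,-0.5,0,0,0,-0.5,0,0,0,-0.5,0,0]'

```text
time: 10.25
ee_pos: [0.5674, 0.0825, 0.0695]
eef_rot: [1.0, -0.03, 0.0, -0.0]
ft_force: [1.1, -0.1, -4.0]
width: 0.0338
grip_force: 35.1
```

```bash
python3 -c "
from h import *
delta([.5711+.0041*.0581,.1513+.0041*.998,.0695],-93.33)"
```

```text
t 10.25 tcp [0.5674 0.0825 0.0695] yaw -93.39 toolz [ 0.  0. -1.] | move [-0.04 -7.3   0.  ] turn -0.06 F [ 1.1 -0.1 -4. ] w 0.0338 j [-1.14  0.72  1.25  1.82 -0.74  1.17 -1.28]
```

>>> arm_command --moves '[0,-0.5,0,0,0,-0.5,0,0,0,-0.5,0,0,0,-0.5,0,0,0,-0.5,0,0,0,-0.5,0,0,0,-0.5,0,0,0,-0.5,0,0,0,-0.5,0,0,0,-0.5,0,0,0,-0.4,0,0,0,-0.3,0,0]'

```text
time: 11.25
ee_pos: [0.5708, 0.1395, 0.0695]
eef_rot: [1.0, -0.029, -0.0, -0.0]
ft_force: [-0.3, -0.4, -3.7]
width: 0.0341
grip_force: 35.1
```

>>> arm_command --moves '[0,-0.15,0,0,0,-0.15,0,0,0,-0.15,0,0,0,-0.15,0,0,0,0,0,0]'

```text
time: 11.67
ee_pos: [0.5711, 0.1451, 0.0695]
eef_rot: [1.0, -0.029, -0.0, -0.0]
ft_force: [-0.4, -0.1, -4.1]
width: 0.0336
grip_force: 35.1
```

```bash
python3 -c "
from h import *
delta([.5711+.0041*.0581,.1513+.0041*.998,.0695],-93.33)"
```

```text
t 11.67 tcp [0.5711 0.1451 0.0695] yaw -93.38 toolz [-0.  0. -1.] | move [-0.04 -1.02  0.  ] turn -0.05 F [-0.4 -0.1 -4.1] w 0.0336 j [-1.21  0.75  1.23  1.77 -0.76  1.19 -1.38]
```

>>> arm_command --moves '[0,-0.1,0,0,0,-0.1,0,0,0,-0.1,0,0,0,-0.1,0,0,0,-0.1,0,0,0,0,0,0]'

```text
time: 12.17
ee_pos: [0.5714, 0.1502, 0.0695]
eef_rot: [1.0, -0.029, 0.0, -0.0]
ft_force: [0.5, 0.0, -3.8]
width: 0.0342
grip_force: 35.1
```

>>> arm_command --moves '[0,-0.05,0,0,0,-0.05,0,0,0,-0.05,0,0,0,-0.05,0,0,0,0,0,0]'

```text
time: 12.58
ee_pos: [0.5715, 0.152, 0.0695]
eef_rot: [1.0, -0.029, 0.0, -0.0]
ft_force: [-0.0, -0.0, -4.1]
width: 0.0337
grip_force: 35.1
```

>>> arm_command --moves '[0,-0.05,0,0,0,-0.05,0,0,0,0,0,0]'

```text
time: 12.83
ee_pos: [0.5716, 0.153, 0.0695]
eef_rot: [1.0, -0.029, 0.0, -0.0]
ft_force: [0.5, 0.5, -4.9]
width: 0.0339
grip_force: 35.1
```

>>> arm_command --moves '[0,-0.05,0,0,0,-0.05,0,0,0,0,0,0]'

```text
time: 13.08
ee_pos: [0.5716, 0.154, 0.0695]
eef_rot: [1.0, -0.029, -0.0, -0.0]
ft_force: [-1.3, 0.2, -3.4]
width: 0.0335
grip_force: 35.1
```

>>> arm_command --moves '[0,-0.05,0,0,0,0,0,0]'

```text
time: 13.25
ee_pos: [0.5716, 0.1545, 0.0695]
eef_rot: [1.0, -0.03, -0.0, -0.0]
ft_force: [-0.3, 0.5, -4.2]
width: 0.0334
grip_force: 35.1
```

>>> arm_command --moves '[0,-0.05,0,0,0,0,0,0]'

```text
time: 13.42
ee_pos: [0.5717, 0.155, 0.0695]
eef_rot: [1.0, -0.03, -0.0, -0.0]
ft_force: [0.1, -0.7, -3.9]
width: 0.0339
grip_force: 35.1
```

>>> arm_command --moves '[0,-0.05,0,0,0,0,0,0]'

```text
time: 13.58
ee_pos: [0.5717, 0.1555, 0.0695]
eef_rot: [1.0, -0.03, -0.0, -0.0]
ft_force: [0.5, 0.3, -3.9]
width: 0.034
grip_force: 35.1
```

>>> arm_command --moves '[0,-0.05,0,0,0,0,0,0]'

```text
time: 13.75
ee_pos: [0.5718, 0.1558, 0.0695]
eef_rot: [1.0, -0.03, 0.0, 0.0]
ft_force: [-0.4, 0.3, -4.3]
width: 0.0337
grip_force: 35.1
```

>>> arm_command --moves '[0,-0.05,0,0,0,0,0,0]'

```text
time: 13.92
ee_pos: [0.5718, 0.1559, 0.0696]
eef_rot: [1.0, -0.03, 0.0, 0.0]
ft_force: [0.6, -1.8, -3.0]
width: 0.0339
grip_force: 35.1
```

>>> arm_command --moves '[0,-0.05,0,0,0,0,0,0]'

```text
time: 14.08
ee_pos: [0.5718, 0.1559, 0.0696]
eef_rot: [1.0, -0.03, 0.0, 0.001]
ft_force: [-0.5, -4.3, -2.8]
width: 0.0336
grip_force: 35.1
```

>>> arm_command --moves '[0,-0.05,0,0,0,0,0,0]'

```text
time: 14.25
ee_pos: [0.5718, 0.156, 0.0696]
eef_rot: [1.0, -0.03, 0.0, 0.001]
ft_force: [-0.5, -6.4, -2.4]
width: 0.0339
grip_force: 35.1
```

>>> arm_command --moves '[0,0.08,0.05,0,0,0,0.05,0,0,0,0,0,0,0,0,0]'

```text
time: 14.58
ee_pos: [0.5719, 0.156, 0.0687]
eef_rot: [1.0, -0.03, 0.0, 0.0]
ft_force: [-0.6, -5.4, -1.0]
width: 0.0337
grip_force: 35.0
```

>>> arm_command --moves '[0,0,0,0,0,0,0,0,0,0,0,0,0,0,0,0,0,0,-1,0,0,0,-2,0,0,0,-3,0,0,0,-3,0,0,0,0,0]' --fingers 70

```text
time: 15.33
ee_pos: [0.5745, 0.1561, 0.1647]
eef_rot: [1.0, -0.03, 0.003, -0.001]
ft_force: [0.6, -0.5, 0.0]
width: 0.0612
grip_force: 0.0
```

```bash
python3 -c "
from h import *
delta([.5711,.1513,.16],86.6)"
```

```text
t 15.33 tcp [0.5745 0.1561 0.1647] yaw -93.44 toolz [ 0.007  0.002 -1.   ] | move [-0.31  0.5   0.46] turn 179.96 F [ 0.6 -0.5  0. ] w 0.0612 j [-1.26  0.63  1.3   1.67 -0.63  1.32 -1.48]
```

>>> arm_command --moves '[0,0,0,-7,0,0,0,-7,0,0,0,-7,0,0,0,-7,0,0,0,-7,0,0,0,-7,0,0,0,-7,0,0,0,-7,0,0,0,-7,0,0,0,-7,0,0,0,-7,0,0,0,-7]'

```text
time: 16.33
ee_pos: [0.572, 0.1564, 0.1593]
eef_rot: [0.761, 0.649, 0.0, 0.0]
ft_force: [-0.2, -0.0, -0.1]
width: 0.061
grip_force: 0.0
```

>>> arm_command --moves '[0,0,0,-7,0,0,0,-7,0,0,0,-7,0,0,0,-7,0,0,0,-7,0,0,0,-7,0,0,0,-7,0,0,0,-7,0,0,0,-7,0,0,0,-7,0,0,0,-7,0,0,0,-7]'

```text
time: 17.33
ee_pos: [0.572, 0.1563, 0.1592]
eef_rot: [0.131, 0.991, 0.0, 0.0]
ft_force: [-0.2, -0.7, 0.3]
width: 0.0612
grip_force: 0.0
```

>>> arm_command --moves '[3,0.7,0,0,3,0.7,0,0,3,0.7,0,0,3,0.7,0,0,0,0,0,0]'

```text
time: 17.75
ee_pos: [0.4594, 0.2187, 0.1588]
eef_rot: [0.131, 0.991, 0.001, -0.001]
ft_force: [0.6, 1.0, 0.2]
width: 0.0612
grip_force: 0.0
```

```bash
python3 -c "
from h import *
delta([.524,.1588,.085-.019],75)
import cv2
k=proj('scene',[.524,.1588,.095])[0].astype(int);print(k)
b=r.camera('scene')[k[1]-50:k[1]+50,k[0]-65:k[0]+65,::-1]
cv2.imwrite('pics/k1.png',cv2.resize(b,None,fx=6,fy=6,interpolation=cv2.INTER_CUBIC))"
```

```text
t 17.75 tcp [0.4594 0.2187 0.1588] yaw 74.89 toolz [-0.002  0.002 -1.   ] | move [-7.83 -4.11  9.25] turn -0.11 F [0.6 1.  0.2] w 0.0612 j [-1.12  0.13  0.64  1.88 -0.09  1.16  0.86]
[386 301]
```

View pics/k1.png

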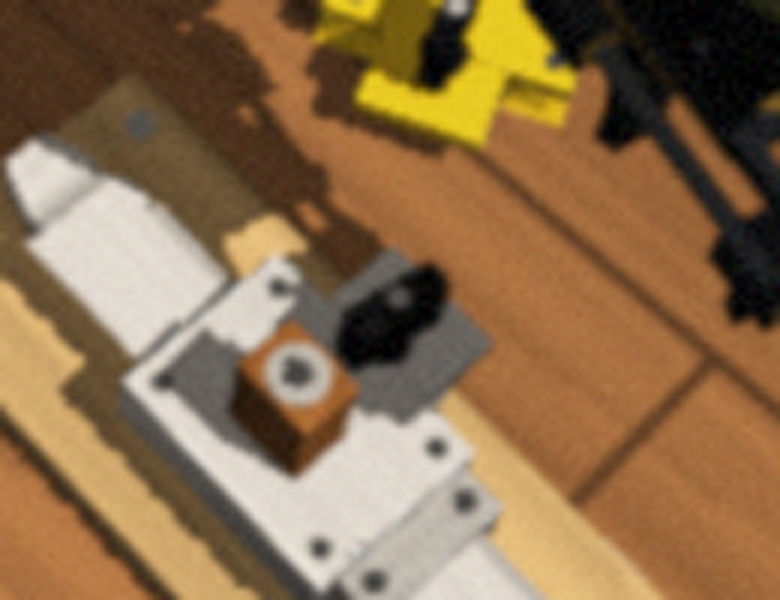

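The crop shows the carriage home against the stop: ring at (298,373), knob top dot at (398,297), bar running from about (357,325) to (440,275).

Run:
```python
from h import *
def back(px,z):
    c=I["scene"];d=R.from_quat(c["attitude"]).apply([(px[0]-c["cx"])/c["fx"],-(px[1]-c["cy"])/c["fy"],-1]);return c["origin"]+d*(z-c["origin"][2])/d[2]
g=lambda p,z:back(crop(p,(386-65,301-50),6),z)
print("ring",g((298,373),.106),"knob",g((398,297),.0995))
d=g((440,275),.0995)-g((357,325),.0995);print("bar long yaw",np.degrees(np.arctan2(d[1],d[0])))
delta([.5255,.1588,.0665],75)
```

```text
ring [0.57043855 0.15565917 0.106     ] knob [0.52294984 0.159205   0.0995    ]
bar long yaw 167.78094322191757
t 17.8 tcp [0.4616 0.2174 0.1592] yaw 74.83 toolz [-0.     0.002 -1.   ] | move [-7.71 -4.    9.25] turn -0.17 F [-1.1 -0.2  0.3] w 0.061 j [-1.12  0.13  0.64  1.87 -0.09  1.16  0.86]
```

```bash
python3 -c "
from h import *
delta([.5235,.159,.069],77)"
```

```text
t 17.8 tcp [0.4616 0.2174 0.1592] yaw 74.83 toolz [-0.     0.002 -1.   ] | move [-7.51 -4.03  9.  ] turn -2.17 F [-1.1 -0.2  0.3] w 0.061 j [-1.12  0.13  0.64  1.87 -0.09  1.16  0.86]
```

>>> arm_command --moves '[-2,-1,0,0,-2,-1,0,0,-2,-1,0,0,-1.5,-1,0,-2.2,0,0,0,0,0,0,0,0]' --fingers 30

```text
time: 18.3
ee_pos: [0.5264, 0.1551, 0.1589]
eef_rot: [0.117, 0.993, -0.0, 0.0]
ft_force: [-0.3, 0.6, 0.4]
width: 0.0304
grip_force: 0.0
```

```bash
python3 -c "
from h import *
delta([.5235,.159,.069],77)"
```

```text
t 18.3 tcp [0.5264 0.1551 0.1589] yaw 76.59 toolz [ 0.001 -0.001 -1.   ] | move [0.38 0.32 8.99] turn -0.41 F [-0.3  0.6  0.4] w 0.0304 j [-0.97  0.24  0.69  1.78 -0.16  1.18  1.11]
```

>>> arm_command --moves '[0.38,0.32,0,-0.4,0,0,2,0,0,0,2,0,0,0,2,0,0,0,1,0,0,0,1,0,0,0,0.7,0,0,0,0.3,0,0,0,0,0]'

```text
time: 19.05
ee_pos: [0.5222, 0.1611, 0.0684]
eef_rot: [0.111, 0.994, -0.0, -0.0]
ft_force: [-0.3, -0.4, -0.2]
width: 0.0263
grip_force: 0.0
```

>>> arm_command --moves '[0,0,0,0,0,0,0,0,0,0,0,0,0,0,0,0,0,0,0,0]' --fingers 0 --squeeze 8

```text
time: 19.47
ee_pos: [0.5222, 0.1595, 0.069]
eef_rot: [0.112, 0.994, -0.001, -0.0]
ft_force: [-3.0, -4.6, 4.5]
width: 0.013
grip_force: 8.0
```

```bash
python3 -c "
from h import *
delta([.5235,.159,.069],77)
print(r.read_state()['torque'])"
```

```text
t 19.47 tcp [0.5222 0.1595 0.069 ] yaw 77.15 toolz [-0.    -0.001 -1.   ] | move [-0.14 -0.02  0.  ] turn 0.15 F [-3.  -4.6  4.5] w 0.013 j [-0.94  0.35  0.65  1.87 -0.25  1.    1.17]
[-1.20352023  0.59539462  0.06488286]
```

>>> arm_command --moves '[-0.05,-0.1,0,0,0,0,0,4,0,0,0,5,0,0,0,5,0,0,0,5,0,0,0,5,0,0,0,4,0,0,0,2,0,0,0,0]'

```text
time: 20.22
ee_pos: [0.5229, 0.16, 0.0691]
eef_rot: [0.365, 0.931, 0.0, 0.0]
ft_force: [0.0, -0.7, 2.4]
width: 0.016
grip_force: 7.7
```

```bash
cat > k.py <<'E'
from h import *
s=r.read_state();q=R.from_quat(s["eef_rot"]);y=q.apply([0,1,0]);a=np.degrees(np.arctan2(y[1],y[0]))
f=q.inv().apply(s["ft_force"])
print("t",round(s["time"],2),"q",round(np.radians(86.6-a),3),"tcp",s["ee_pos"].round(4),"Fw",s["ft_force"].round(1),"Ftool",f.round(1),"T",s["torque"].round(2),"w",round(s["width"],4),"j7",s["joint_positions"][6].round(2))
E
python3 k.py
```

```text
t 20.22 q 0.689 tcp [0.5229 0.16   0.0691] Fw [ 0.  -0.7  2.4] Ftool [-0.5 -0.5 -2.4] T [-0.11 -0.07  0.14] w 0.016 j7 0.69
```

>>> arm_command --moves '[0,0,0,0,0,0,0,0,0,0,0,0]' --squeeze 25

```text
time: 20.47
ee_pos: [0.5231, 0.1601, 0.069]
eef_rot: [0.364, 0.931, 0.001, 0.0]
ft_force: [3.1, -1.1, 2.3]
width: 0.0137
grip_force: 23.6
```

```bash
python3 k.py
```

```text
t 20.47 q 0.686 tcp [0.5231 0.1601 0.069 ] Fw [ 3.1 -1.1  2.3] Ftool [-3.   1.3 -2.3] T [-0.19 -0.62  0.15] w 0.0137 j7 0.69
```

>>> arm_command --moves '[0,0,0,0,0,0,0,4,0,0,0,4,0,0,0,4,0,0,0,0,0,0,0,0]' --squeeze 35

```text
time: 20.97
ee_pos: [0.523, 0.1603, 0.0689]
eef_rot: [0.459, 0.888, 0.001, 0.0]
ft_force: [2.4, 2.4, 5.5]
width: 0.0133
grip_force: 33.5
```

```bash
python3 k.py
```

```text
t 20.97 q 0.894 tcp [0.523  0.1603 0.0689] Fw [2.4 2.4 5.5] Ftool [ 0.6  3.3 -5.5] T [ 0.4  -0.47  0.22] w 0.0133 j7 0.51
```

>>> arm_command --moves '[0,0,0,3,0,0,0,3,0,0,0,0]'

```text
time: 21.22
ee_pos: [0.523, 0.1604, 0.0689]
eef_rot: [0.506, 0.863, 0.001, 0.0]
ft_force: [2.5, 2.5, 5.9]
width: 0.0137
grip_force: 34.4
```

```bash
python3 k.py
```

```text
t 21.22 q 1.001 tcp [0.523  0.1604 0.0689] Fw [2.5 2.5 5.9] Ftool [ 0.9  3.4 -5.9] T [ 0.53 -0.49  0.51] w 0.0137 j7 0.41
```

>>> arm_command --moves '[0,0,0,3,0,0,0,3,0,0,0,0]'

```text
time: 21.47
ee_pos: [0.5229, 0.1603, 0.0688]
eef_rot: [0.55, 0.835, 0.0, 0.0]
ft_force: [1.7, 1.7, 5.9]
width: 0.014
grip_force: 35.1
```

```bash
python3 k.py
```

```text
t 21.47 q 1.105 tcp [0.5229 0.1603 0.0688] Fw [1.7 1.7 5.9] Ftool [ 0.9  2.3 -5.9] T [ 0.47 -0.41  0.59] w 0.014 j7 0.32
```

>>> arm_command --moves '[0,0,0,0,0,0,0,0,0,0,0,0]' --fingers 28

```text
time: 21.72
ee_pos: [0.5217, 0.1592, 0.0679]
eef_rot: [0.55, 0.835, -0.001, -0.001]
ft_force: [0.1, -0.1, -0.2]
width: 0.0224
grip_force: 0.0
```

```bash
python3 k.py; python3 -c "
from h import *
delta([.523,.1603,.069])"
```

```text
t 21.72 q 1.105 tcp [0.5217 0.1592 0.0679] Fw [ 0.1 -0.1 -0.2] Ftool [-0.1  0.   0.2] T [-0.07  0.05 -0.01] w 0.0224 j7 0.32
t 21.72 tcp [0.5217 0.1592 0.0679] yaw 23.29 toolz [-0.002 -0.001 -1.   ] | move [ 0.05  0.16 -0.11] turn None F [ 0.1 -0.1 -0.2] w 0.0224 j [-1.08  0.4   0.84  1.88 -0.35  1.02  0.32]
```

>>> arm_command --moves '[0,0,0,0,0,0,0,0,0,0,0,0,0,0,0,0]' --fingers 0 --squeeze 35

```text
time: 22.05
ee_pos: [0.5221, 0.1597, 0.0683]
eef_rot: [0.55, 0.835, -0.0, -0.0]
ft_force: [-0.8, 0.2, -2.1]
width: 0.0139
grip_force: 32.7
```

```bash
python3 k.py
```

```text
t 22.05 q 1.106 tcp [0.5221 0.1597 0.0683] Fw [-0.8  0.2 -2.1] Ftool [ 0.5 -0.7  2.1] T [-0.07  0.13  0.16] w 0.0139 j7 0.32
```

>>> arm_command --moves '[0,0,0,2,0,0,0,1,0,0,0,0]'

```text
time: 22.3
ee_pos: [0.5222, 0.1598, 0.0683]
eef_rot: [0.572, 0.82, -0.0, -0.0]
ft_force: [0.0, 0.0, -2.4]
width: 0.014
grip_force: 33.3
```

```bash
python3 k.py
```

```text
t 22.3 q 1.159 tcp [0.5222 0.1598 0.0683] Fw [ 0.   0.  -2.4] Ftool [0.  0.  2.4] T [0.02 0.17 0.35] w 0.014 j7 0.27
```

>>> arm_command --moves '[0,0,0,2,0,0,0,1,0,0,0,0]'

```text
time: 22.55
ee_pos: [0.5222, 0.1599, 0.0683]
eef_rot: [0.593, 0.805, -0.0, -0.0]
ft_force: [0.5, 0.6, -4.4]
width: 0.0144
grip_force: 33.9
```

```bash
python3 k.py
```

```text
t 22.55 q 1.211 tcp [0.5222 0.1599 0.0683] Fw [ 0.5  0.6 -4.4] Ftool [0.4 0.7 4.4] T [0.05 0.11 0.43] w 0.0144 j7 0.22
```

>>> arm_command --moves '[0,0,0,0,0,0,0,0,0,0,0,0]' --squeeze 58

```text
time: 22.8
ee_pos: [0.5222, 0.1598, 0.0683]
eef_rot: [0.593, 0.805, -0.0, -0.0]
ft_force: [-0.2, -0.2, -5.4]
width: 0.0137
grip_force: 55.1
```

```bash
python3 k.py
```

```text
t 22.8 q 1.21 tcp [0.5222 0.1598 0.0683] Fw [-0.2 -0.2 -5.4] Ftool [-0.1 -0.2  5.4] T [0.1  0.23 0.45] w 0.0137 j7 0.22
```

>>> arm_command --moves '[-0.08,-0.02,0,0,0,0,0,0]'

```text
time: 22.97
ee_pos: [0.522, 0.1595, 0.0684]
eef_rot: [0.593, 0.805, -0.0, -0.001]
ft_force: [-2.8, 1.8, -5.5]
width: 0.0134
grip_force: 54.9
```

```bash
python3 k.py
```

```text
t 22.97 q 1.21 tcp [0.522  0.1595 0.0684] Fw [-2.8  1.8 -5.5] Ftool [ 2.5 -2.1  5.5] T [0.57 0.69 0.44] w 0.0134 j7 0.22
```

>>> arm_command --moves '[-0.08,-0.02,0,0,0,0,0,0]'

```text
time: 23.13
ee_pos: [0.522, 0.1593, 0.0684]
eef_rot: [0.593, 0.805, 0.0, -0.001]
ft_force: [-3.8, 4.1, -4.6]
width: 0.013
grip_force: 54.7
```

```bash
python3 k.py
```

```text
t 23.13 q 1.21 tcp [0.522  0.1593 0.0684] Fw [-3.8  4.1 -4.6] Ftool [ 5.  -2.4  4.6] T [1.14 0.9  0.33] w 0.013 j7 0.22
```

>>> arm_command --moves '[0.16,0.04,0,0,0,0,0,2,0,0,0,1,0,0,0,0]'

```text
time: 23.47
ee_pos: [0.5222, 0.1597, 0.0684]
eef_rot: [0.614, 0.789, -0.0, -0.0]
ft_force: [-2.7, -0.4, -5.0]
width: 0.0135
grip_force: 55.6
```

```bash
python3 k.py
```

```text
t 23.47 q 1.264 tcp [0.5222 0.1597 0.0684] Fw [-2.7 -0.4 -5. ] Ftool [ 0.3 -2.7  5. ] T [0.18 0.92 0.53] w 0.0135 j7 0.17
```

>>> arm_command --moves '[0,0,0,2,0,0,0,1,0,0,0,0]'

```text
time: 23.72
ee_pos: [0.5224, 0.1601, 0.0684]
eef_rot: [0.634, 0.773, -0.0, -0.0]
ft_force: [-2.5, 1.9, -7.5]
width: 0.0137
grip_force: 57.1
```

```bash
python3 k.py
```

```text
t 23.72 q 1.315 tcp [0.5224 0.1601 0.0684] Fw [-2.5  1.9 -7.5] Ftool [ 2.3 -2.1  7.5] T [0.51 0.69 0.86] w 0.0137 j7 0.13
```

>>> arm_command --moves '[0,0,0,0,0,0,0,0,0,0,0,0]' --fingers 28

```text
time: 23.97
ee_pos: [0.5239, 0.1595, 0.0694]
eef_rot: [0.635, 0.773, 0.001, 0.001]
ft_force: [0.3, 1.4, 0.1]
width: 0.0227
grip_force: 0.0
```

>>> arm_command --moves '[0,0,0,0,0,0,0,0,0,0,0,0,0,0,0,0]' --fingers 0 --squeeze 58

```text
time: 24.3
ee_pos: [0.522, 0.1595, 0.0689]
eef_rot: [0.634, 0.773, -0.0, -0.001]
ft_force: [-5.4, -1.6, 6.8]
width: 0.0144
grip_force: 53.3
```

```bash
python3 k.py
```

```text
t 24.3 q 1.315 tcp [0.522  0.1595 0.0689] Fw [-5.4 -1.6  6.8] Ftool [-0.5 -5.6 -6.8] T [-0.39  1.49  0.51] w 0.0144 j7 0.13
```

>>> arm_command --moves '[-0.1,-0.02,0,0,-0.1,-0.02,0,0,0,0,0,0]'

```text
time: 24.55
ee_pos: [0.522, 0.1594, 0.0689]
eef_rot: [0.634, 0.773, 0.001, -0.001]
ft_force: [-4.5, 3.9, 4.2]
width: 0.0143
grip_force: 53.2
```

```bash
python3 k.py
```

```text
t 24.55 q 1.314 tcp [0.522  0.1594 0.0689] Fw [-4.5  3.9  4.2] Ftool [ 4.7 -3.7 -4.2] T [0.91 1.32 0.44] w 0.0143 j7 0.13
```

>>> arm_command --moves '[-0.1,-0.15,0,0,-0.1,0,0,0,-0.05,0,0,0,0,0,0,0]'

```text
time: 24.88
ee_pos: [0.522, 0.1592, 0.069]
eef_rot: [0.633, 0.774, 0.002, -0.001]
ft_force: [1.8, 12.8, -3.8]
width: 0.0145
grip_force: 53.2
```

```bash
python3 k.py
```

```text
t 24.88 q 1.312 tcp [0.522  0.1592 0.069 ] Fw [ 1.8 12.8 -3.8] Ftool [12.2  4.3  3.8] T [ 2.76 -0.14  0.44] w 0.0145 j7 0.14
```

>>> arm_command --moves '[-0.1,0.03,0,0,0,0,0,0]'

```text
time: 25.05
ee_pos: [0.5221, 0.1588, 0.0689]
eef_rot: [0.633, 0.774, 0.002, -0.001]
ft_force: [0.3, 14.3, -2.7]
width: 0.0136
grip_force: 55.0
```

```bash
python3 k.py
```

```text
t 25.05 q 1.311 tcp [0.5221 0.1588 0.0689] Fw [ 0.3 14.3 -2.7] Ftool [13.9  3.1  2.8] T [3.14 0.21 0.55] w 0.0136 j7 0.14
```

>>> arm_command --moves '[0.2,0,0,0,0.2,0,0,0,0.1,0,0,0,0,0,0,0]'

```text
time: 25.38
ee_pos: [0.5221, 0.1591, 0.0689]
eef_rot: [0.635, 0.773, 0.001, 0.001]
ft_force: [4.6, 1.4, -3.1]
width: 0.0136
grip_force: 55.0
```

```bash
python3 k.py
```

```text
t 25.38 q 1.315 tcp [0.5221 0.1591 0.0689] Fw [ 4.6  1.4 -3.1] Ftool [0.5 4.8 3.1] T [ 0.25 -0.93  0.55] w 0.0136 j7 0.13
```

>>> arm_command --moves '[0,0,0,1.5,0,0,0,1.5,0,0,0,0]'

```text
time: 25.63
ee_pos: [0.5221, 0.1591, 0.0689]
eef_rot: [0.655, 0.755, 0.001, 0.001]
ft_force: [5.9, 2.0, -3.3]
width: 0.0137
grip_force: 55.6
```

```bash
python3 k.py
```

```text
t 25.63 q 1.369 tcp [0.5221 0.1591 0.0689] Fw [ 5.9  2.  -3.3] Ftool [1.1 6.2 3.3] T [ 0.35 -0.94  0.68] w 0.0137 j7 0.08
```

>>> arm_command --moves '[0.03,0,0,1,0,0,0,1,0,0,0,0,0,0,0,0]'

```text
time: 25.97
ee_pos: [0.5221, 0.1591, 0.0689]
eef_rot: [0.668, 0.744, 0.001, 0.001]
ft_force: [4.5, 0.9, -3.3]
width: 0.0143
grip_force: 57.0
```

```bash
python3 k.py
```

```text
t 25.97 q 1.403 tcp [0.5221 0.1591 0.0689] Fw [ 4.5  0.9 -3.3] Ftool [0.4 4.6 3.3] T [ 0.16 -0.94  0.88] w 0.0143 j7 0.05
```

Torque has risen to 0.88 N·m, which means it's firm. I release, retreat and check.

>>> arm_command --moves '[0,0,0,0,0,0,0,0,0,0,0,0,0,0,0,0,0,0,-1,0,0,0,-2,0,0,0,-3,0,0,0,-3,0,3,0,0,0,3,3,0,0,0,3,0,0,0,0,0,0]' --fingers 30

```text
time: 26.97
ee_pos: [0.5762, 0.2274, 0.1583]
eef_rot: [0.666, 0.746, -0.0, 0.001]
ft_force: [0.3, -1.8, -0.2]
width: 0.0261
grip_force: 0.0
```

>>> arm_command --moves '[3,-3,0,0,3,-3,0,0,2,-3,0,0,0,-3,0,0,0,0,0,0]'

```text
time: 27.38
ee_pos: [0.4414, 0.292, 0.1581]
eef_rot: [0.666, 0.746, -0.001, -0.002]
ft_force: [-0.2, 0.5, -0.5]
width: 0.0261
grip_force: 0.0
```

```bash
python3 k.py;python3 -c "
from h import *
import cv2
b=r.camera('scene')[251:351,321:451,::-1]
cv2.imwrite('pics/k2.png',cv2.resize(b,None,fx=6,fy=6,interpolation=cv2.INTER_CUBIC))"
```

```text
t 27.38 q 1.398 tcp [0.4414 0.292  0.1581] Fw [-0.2  0.5 -0.5] Ftool [ 0.5 -0.1  0.5] T [-0.14  0.04 -0.02] w 0.0261 j7 -0.35
```

View pics/k2.png

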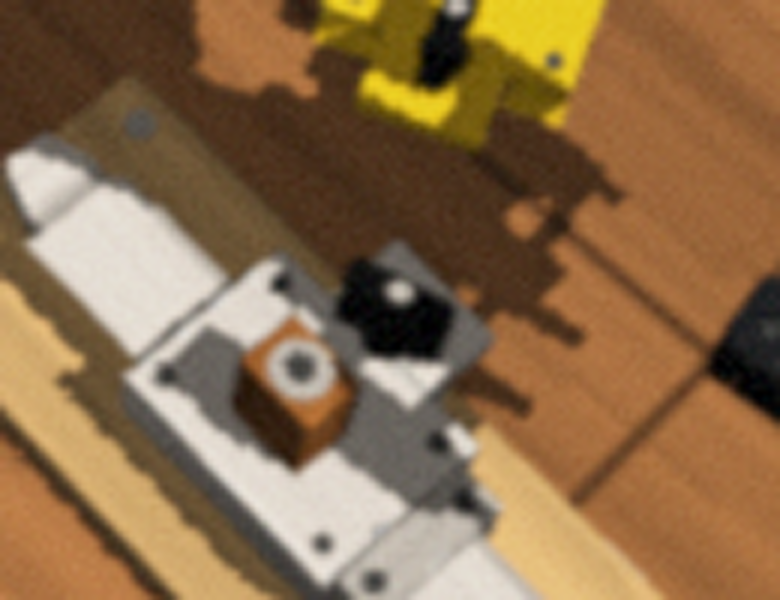

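The carriage is still against the stop. The ring has moved from (298,373) to (301,369), which is the cam's small draw to the knob side, and the bar now lies across. The hand is clear, so I hand in.

```bash
python3 -c "
from bench import r
print(r.close_job())"
```

```text
the job is handed in; nothing more can be done
None
```

I handed the job in with the carriage home against the stop, the knob on the robot's side turned to about 1.35 rad, and the hand clear. No verdict came back. I judged the clamp by feel: it slipped about 0.4 mm at 14 N before the last 5 degrees of tightening. I put the final grip at roughly 45–70 N; it was not measured directly.

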